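# Index the bushing table one hole to the gauge

## Task

Index the rotary table on by one hole, in whichever direction brings the bronze bushing under the dial gauge: with the fingertips press the red plunger down out of its hole, swing the table round by it, and let it spring up fully into the next hole. Do not touch the bushings or the gauge, do not turn the table the wrong way or past that hole, and leave everything else on the bench where it is.

Things in the scene. Friction and masses are not known exactly. Their poses are not given: they have to be found in the camera images.
- index_base: Dark blue-grey cast base of the indexing table, 300 mm across and 36 mm high, bolted to the bench; origin on the bench under the turning axis, z up, x pointing from the axis to the dial gauge post (which stands 183 mm from the axis on a rear pad). On its top lies a bright steel index ring (top 42 mm above the bench) with six 17 mm holes 60 degrees apart on a circle of 125 mm radius, linked by a slot. One hole lies on the side opposite the gauge post.
- table_axis (a point): Centre of the round aluminium table (214 mm across) on its turning axis, at its top face, 62 mm above the bench. Six nests (steel spigots 18 mm tall) stand on it 60 degrees apart on a circle of 72 mm radius; a 38 mm wide lug on its rim carries the indexing plunger.
- turntable (a joint): Angle of the table in rad, 0 at the start (plunger in the hole opposite the gauge post), growing counter-clockwise seen from above; the neighbouring holes are at +1.047 and -1.047. Free to turn either way once the plunger's pin is clear of the hole (1 to 2 N along the circle at the plunger); with the pin in a hole it is locked to within 1 degree.
- plunger_cap (a point): Centre of the dished top of the red round plunger cap, where to press; 104 mm above the bench at rest, 125 mm from the turning axis, opposite the nest that is under the gauge. The cap is 50 mm across with a 4 mm high rim that leaves a 43 mm wide dish, and it swings round with the table (fingertips pressed into it at a fixed heading turn against the dish and can creep some mm until they meet its rim); its neighbours stand lower than its rim (108 mm).
- plunger (a joint): Travel of the spring plunger in m: 0 up (pin in a hole), 0.013 pressed down to its stop. The spring pushes back with 4 N at the top and 9 N at the bottom. From about 0.0105 on the pin is clear below the ring and the table can turn; if let go between two holes it stays down against the ring at about 0.0105 and pops up when a hole comes over it. The pin has a round nose: let go within about 5 mm of a hole along its circle it centres itself.
- dial_gauge: Dial gauge with a 56 mm face on a steel post 245 mm tall, standing on the base. Its arm reaches over the nest nearest the post; its spindle is raised, tip 111 mm above the bench, 13 mm clear of the bushings. Same origin and axes as the base.
- gauge_point (a point): Point straight below the gauge's spindle, 72 mm from the turning axis towards the post, 98 mm above the bench (the level of the bushings' top faces).
- bronze_bushing: The brown-gold bronze bushing, 42 mm across, 34 mm tall, bore 25 mm; origin at the centre of its underside, 64 mm above the bench in its nest. It stands loose over its spigot in the nest one place to the left or one place to the right of the gauge.
- steel_bushing_a: Grey steel bushing of the same size in the nest on the other side of the gauge; origin at the centre of its underside.
- steel_bushing_b: Grey steel bushing of the same size, under the gauge at the start; origin at the centre of its underside.
- soft_jaw_taped: Bystander: stepped aluminium soft jaw, 92 x 36 x 40 mm, with blue tape, lying beside the base; origin at the centre of its underside.
- steel_collar: Bystander: turned steel collar, 76 mm across, 32 mm high, beside the base; origin at the centre of its underside.
- soft_jaw_plain: Bystander: plain stepped aluminium soft jaw, 92 x 36 x 40 mm, on the robot's right; origin at the centre of its underside.
- oil_bottle: Bystander: amber bottle, 60 mm across, 150 mm tall, on the robot's right; origin at the centre of its underside.
- wrench: Bystander: steel wrench about 180 mm long, lying flat on the robot's left; origin on the bench near its middle.
- brush: Bystander: bench brush about 200 mm long, lying flat on the robot's left; origin on the bench near its middle.
Mind the look-alikes: they are no part of the job. What is shaped like the steel_bushing_a but green is not meant. What is shaped like the steel_bushing_b but green is not meant.

How it is judged:
By the outcome, as a careful person would: the job done as asked, in the order asked, and still so for the second after the job is handed in, with the robot touching nothing.
It also fails if it takes over 32 s, if anything falls off the work surface, if the arm or the gripper's body presses on something with over 40 N, if the wrist force passes 120 N, or if a joint passes its speed limit or range.

## Robot

A 6-joint arm with a two-finger parallel gripper is mounted at the origin on the work surface. World frame = base frame: x ahead of the robot, y to its left, z up, the work surface at z = 0. Lengths are in m, angles in rad, forces in N, time in s.
With the tool pointing down it reaches from about 0.275 to 0.825 m from the base axis. Payload 4.9 kg.
Tool frame: the origin (TCP) lies midway between the tips of the shut fingers; the grasp point (between the pads) lies 19 mm behind it (grip_point_offset is the distance from the TCP to the grasp point, in m); z points along the fingers, y is the line along which they close (so a half turn about z gives the same grasp; the last joint's range is limited). The gripper opens to 85 mm and grips with 20 to 120 N. Pads are 22 mm wide; open, the fingers measure 114 mm over their backs; the gripper's body (76 mm by 85 mm) begins 54 mm behind the grasp point. The pads swing forward as they close: fully open they stand 13 mm farther back than shut.
Start: joints at [-1.332, 0.326, -0.193, 1.052, 0, 1.437], TCP at [0.2, -0.512, 0.231] pointing down, gripper open.
Joint ranges: [-2.65, 2.65], [-0.97, 1.79], [-1.3, 1.35], [-1.93, 2.1], [-1.47, 1.37], [-3.14, 3.14]. Speed limits (rad/s): [2.57, 2.57, 3.14, 3.14, 3.14, 3.14].

## Interface

Orientations are given as a rotation vector (axis times angle).
In Python, from cell import * gives the robot as it stands. Calls block until the motion is done:
- movep(position, orientation): joint-space move of the TCP to a pose.
- move_l(position, velocity=0.15, rot=None, until_force=None): straight line of the TCP; rot=None keeps the orientation; velocity is the mean speed in m/s. With until_force (N) it stops when the force on the tool has changed by that much, and returns True; else False.
- set_joints(angles): joint-space move.
- let_go() and grab(newtons=None): open the fingers fully, or close them until they stop; newtons is the grip in N (None keeps the last).
- sleep(seconds).
- ik(position, orientation): joint angles nearest the present ones, or None.
- get_state(): the state.
- grab_frame(name): name is "scene" or "side" or "wrist"; returns a dict with "img" (420x560x3 uint8, red, green, blue), "fx", "fy", "cx", "cy" (pixels), "k1" (the pictures are not rectified: a ray, as slopes to the right and down, at radius r is drawn at 1 + k1 r^2 times it, then the intrinsics apply), "cam_to_world" (4x4, takes a point from camera to world coordinates); the wrist camera has in their place "T_tool_cam" (4x4, takes a point from camera to tool coordinates, whose origin is the TCP and whose axes are the flange's). Camera axes: x right, y down, z forward; pixel columns grow to the right and rows downward; lengths in m; the calibration is good to about 2 mm. A picture is of the moment at which its call begins: read the wrist's pose just before it. There is no depth.
A pose or a line that the arm cannot do raises MotionError and nothing moves.
- sign_off(): hands the job in; it is judged then, once.
Trained networks look in the newest picture that a camera, given by its name, has taken for a name from the list of things; names that differ only in an ending like _2 or _b are one class to them, and where a whole thing is asked for, a point or a joint stands for the part that bears it (a point fixed in the world has none). Each returns a list of dicts, best first, with "score" (0 to 1); they miss things now and then, are a little off and sometimes report something else, mostly with a low value. They report only what shows in the picture. A call takes as long as a camera call. They do not tell look-alikes from the thing itself.
- spot_in(camera, name): "centre" ([column, row] in pixels, amid what is visible of it).
- silhouettes(camera, name): "mask" (420x560 bool, what is visible of it) and "centre" ([column, row] in pixels, amid what is visible of it).
- tip_of(camera, name): "centre" ([column, row] in pixels: a listed point, or the origin of a listed thing).
The state is a dict: "clock": time; "q": joint angles; "joint_velocities": joint speeds; "tau": joint torques, N m; "position": TCP position; "eef_rot": TCP orientation; "contact_force": force on the tool from outside, world axes, zero at the start; "wrist_torque": the same for the moment, N m; "finger_gap": opening from 0.0 (shut) to 1.0 (fully open); "grasp_force": force on a finger pad.
Only numpy, scipy, OpenCV 4.12 (cv2) and the standard library are available. Lean on these libraries where they do the work, as an engineer would, in place of code of your own. Each camera call takes 0.05 s, during which the arm holds its last target. There are 200 camera calls.

## Working session

There is one attempt and no reset: what is moved stays moved. The work goes in short steps, each a Python script; the robot and the scene stay as the last script left them, time stands still between calls to the robot, and variables do not carry over. Pictures are saved under pics/ and viewed, at most 10 in all, crops included, and the job is handed in when it is done.

```bash
mkdir -p pics
cat > h.py <<'E'
from cell import *
import numpy as np, cv2
def ray(f,px):
    K=np.array([[f['fx'],0,f['cx']],[0,f['fy'],f['cy']],[0,0,1.]])
    d=(np.array(px)-[f['cx'],f['cy']])/[f['fx'],f['fy']]
    u=d.copy()
    for _ in range(30): u=d/(1+f['k1']*(u@u))
    T=np.array(f['cam_to_world']); return T[:3,3],T[:3,:3]@np.r_[u,1]
def atz(f,px,z):
    o,d=ray(f,px); return o+d*(z-o[2])/d[2]
def proj(f,P):
    T=np.linalg.inv(np.array(f['cam_to_world'])); p=T[:3,:3]@np.array(P)+T[:3,3]
    u=p[:2]/p[2]; u=u*(1+f['k1']*(u@u)); return u*[f['fx'],f['fy']]+[f['cx'],f['cy']]
E
python3 - <<'E'
from h import *
np.set_printoptions(precision=4,suppress=True)
Z=dict(table_axis=.062,plunger_cap=.104,gauge_point=.098,bronze_bushing=.064,steel_bushing_a=.064,steel_bushing_b=.064,index_base=0)
for c in("scene","side"):
    f=grab_frame(c); cv2.imwrite(f"pics/{c}0.png",f['img'][:,:,::-1])
    print(c,np.array(f['cam_to_world'])[:3,3])
    for n,z in Z.items():
        for r in tip_of(c,n)[:3]: print(n,round(r['score'],2),np.round(r['centre'],1),atz(f,r['centre'],z))
print(get_state())
E
```

```text
scene [ 1.3498 -0.1387  1.3958]
table_axis 0.92 [247.6 204.8] [ 0.5862 -0.0998  0.062 ]
table_axis 0.36 [304.9 175.2] [0.5175 0.0986 0.062 ]
plunger_cap 0.73 [223.6 167.1] [ 0.4599 -0.1516  0.104 ]
plunger_cap 0.68 [304.  174.9] [0.542  0.0886 0.104 ]
gauge_point 0.82 [258.2 210.6] [ 0.6332 -0.0732  0.098 ]
bronze_bushing 0.68 [271.8 200.4] [ 0.5877 -0.0235  0.064 ]
steel_bushing_a 0.74 [175.5 274.8] [ 0.7725 -0.345   0.064 ]
steel_bushing_a 0.74 [242.7 288.1] [ 0.8521 -0.1607  0.064 ]
steel_bushing_a 0.7 [258.3 220.5] [ 0.6482 -0.0775  0.064 ]
steel_bushing_b 0.74 [175.5 274.8] [ 0.7725 -0.345   0.064 ]
steel_bushing_b 0.74 [242.7 288.1] [ 0.8521 -0.1607  0.064 ]
steel_bushing_b 0.7 [258.3 220.5] [ 0.6482 -0.0775  0.064 ]
index_base 0.74 [248.3 213.4] [ 0.5824 -0.1013  0.    ]
side [0.5255 1.094  1.1192]
table_axis 0.85 [281.6 184.1] [ 0.5789 -0.1082  0.062 ]
plunger_cap 0.69 [322.  165.8] [ 0.4577 -0.1504  0.104 ]
gauge_point 0.83 [255.7 181. ] [ 0.6544 -0.0778  0.098 ]
gauge_point 0.46 [264.4 174. ] [ 0.6308 -0.111   0.098 ]
bronze_bushing 0.71 [275.2 198.2] [ 0.5949 -0.0421  0.06
[... 277 characters left out ...]
 [ 0.6462 -0.0851  0.064 ]
steel_bushing_b 0.64 [234.2 148.7] [ 0.7428 -0.2757  0.064 ]
steel_bushing_b 0.49 [265.7 174.4] [ 0.6302 -0.1494  0.064 ]
index_base 0.87 [282.8 198.3] [ 0.5753 -0.1116  0.    ]
{'clock': 0.8, 'q': array([-1.3322,  0.3262, -0.1926,  1.052 , -0.    ,  1.4366]), 'joint_velocities': array([-0.0007, -0.0012,  0.0007,  0.0006,  0.0007,  0.0015]), 'tau': array([ -0.    , -44.3273,  26.2747,   0.0008,  -0.0001,   0.    ]), 'position': array([ 0.2003, -0.5123,  0.2313]), 'eef_rot': array([ 3.0871,  0.5822, -0.    ]), 'contact_force': array([-0.7787, -0.2589, -0.9691]), 'wrist_torque': array([ 0.0024, -0.0126, -0.0232]), 'grasp_force': 0.0, 'finger_gap': 1.0024646896139835}
```

Run:
```python
import cv2
a=cv2.imread('pics/scene0.png')[110:310,130:350];b=cv2.imread('pics/side0.png')[100:260,180:400]
cv2.imwrite('pics/a.png',cv2.resize(a,None,fx=3,fy=3,interpolation=2)[:600]);cv2.imwrite('pics/b.png',cv2.resize(b,None,fx=3.5,fy=3.5,interpolation=2))
```

```text
(no output)
```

View pics/a.png

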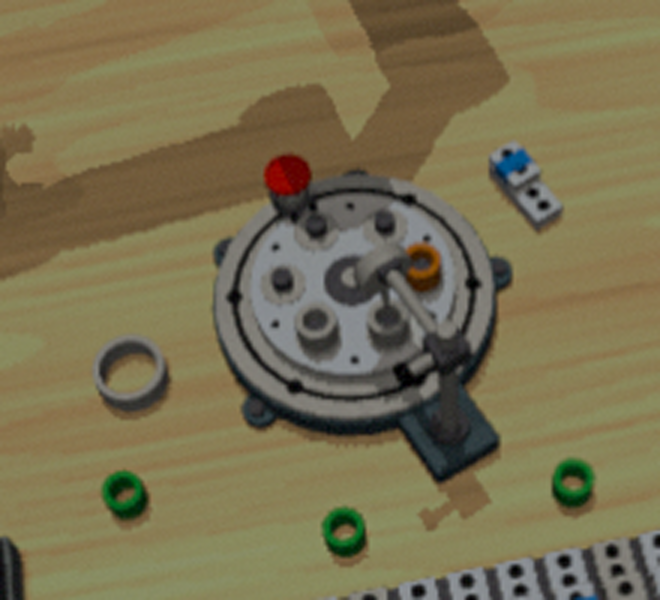

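View pics/b.png

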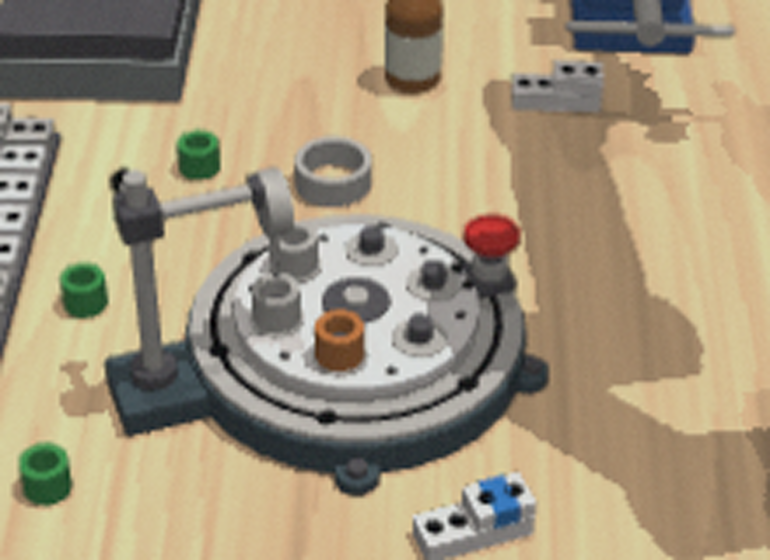

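The bronze bushing (scene px 270,199) is the only orange one and sits on the table. The three green look-alikes lie on the bench at scene px (172,274), (245,287) and (321,270). The red cap is at scene px (226,168). The steel bushings on the table are at (259,218) beneath the gauge and at (236,218). Bronze is about 60° counter-clockwise of the gauge, so the table must turn clockwise (−60°). Next I move above the cap and measure with the wrist camera.

```bash
cat >> h.py <<'E'
from scipy.spatial.transform import Rotation as R
def down(a): return (R.from_euler('z',a)*R.from_euler('x',np.pi)).as_rotvec()
def wrist():
    s=get_state(); f=grab_frame("wrist")
    T=np.eye(4); T[:3,:3]=R.from_rotvec(s['eef_rot']).as_matrix(); T[:3,3]=s['position']
    f['cam_to_world']=T@np.array(f['T_tool_cam']); return f
E
python3 - <<'E'
from h import *
np.set_printoptions(precision=4,suppress=True)
grab()
best=None
for a in np.arange(-3,3.2,.25):
    q0=ik([.459,-.151,.25],down(a)); q1=ik([.484,-.026,.25],down(a-1.047))
    if q0 is None or q1 is None: continue
    print(round(a,2),round(q0[5],2),round(q1[5],2))
    c=max(abs(q0[5]),abs(q1[5]))
    if best is None or c<best[0]: best=(c,a)
a=best[1]; print('heading',a)
movep([.459,-.151,.25],down(a))
f=wrist(); cv2.imwrite('pics/w.png',f['img'][:,:,::-1])
print('cam',f['cam_to_world'][:3,3])
for n,z in dict(table_axis=.062,plunger_cap=.104,gauge_point=.098,bronze_bushing=.064,steel_bushing_b=.064).items():
    for r in tip_of("wrist",n)[:2]: print(n,round(r['score'],2),np.round(r['centre'],1),atz(f,r['centre'],z))
s=get_state();print(s['clock'],s['position'],s['finger_gap'],s['contact_force'])
E
```

```text
-3.0 -0.61 0.7
-2.75 -0.86 0.45
-2.5 -1.11 0.2
-2.25 -1.36 -0.05
-2.0 -1.61 -0.3
-1.75 -1.86 -0.55
-1.5 -2.11 -0.8
-1.25 -2.36 -1.05
-1.0 -2.61 -1.3
-0.75 -2.86 -1.55
-0.5 -3.11 -1.8
-0.25 2.92 -2.05
0.0 2.67 -2.3
0.25 2.42 -2.55
0.5 2.17 -2.8
0.75 1.92 -3.05
1.0 1.67 2.98
1.25 1.42 2.73
1.5 1.17 2.48
1.75 0.92 2.23
2.0 0.67 1.98
2.25 0.42 1.73
2.5 0.17 1.48
2.75 -0.08 1.23
3.0 -0.33 0.98
heading -3.0
cam [ 0.3756 -0.1637  0.392 ]
table_axis 0.69 [311.3 301.8] [ 0.5778 -0.1047  0.062 ]
plunger_cap 0.89 [285.5 203.9] [ 0.465  -0.1479  0.104 ]
gauge_point 0.72 [305.8 273.1] [ 0.5277 -0.1207  0.098 ]
gauge_point 0.31 [506.6 217.8] [0.453  0.0378 0.098 ]
bronze_bushing 0.88 [378.2 318.7] [ 0.5868 -0.0334  0.064 ]
steel_bushing_b 0.91 [ 83.1 362.6] [ 0.6866 -0.3371  0.064 ]
3.65 [ 0.4589 -0.1514  0.2499] 0.0023755888258436327 [ 0.1599  0.3934 -0.5229]
```

View pics/w.png

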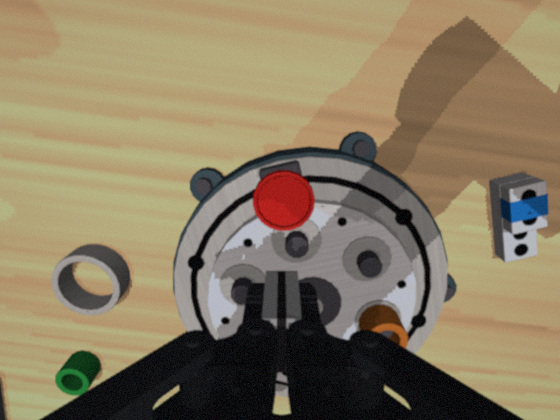

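The red cap shows at px (284,200). The next ring hole clockwise, on the bronze side, is at (404,217), with others at (419,321) and (196,262). From these I fit the geometry.

Run:
```python
from h import *
from scipy.optimize import least_squares
np.set_printoptions(precision=4,suppress=True)
f=wrist(); im=f['img'].astype(int)
def blob(f):
    im=f['img'].astype(int); m=((im[...,0]>110)&(im[...,1]<60)&(im[...,2]<60)).astype(np.uint8)
    n,l,s,c=cv2.connectedComponentsWithStats(m); i=1+np.argmax(s[1:,4]); 
    cn=max(cv2.findContours((l==i).astype(np.uint8),0,1)[0],key=cv2.contourArea); return cn[:,0,:].astype(float)
# cap rim: fit circle r=25mm at z=.108 to visible outline (wrist, near-overhead)
cn=blob(f); P=np.array([atz(f,p,.106)[:2] for p in cn])
r=least_squares(lambda v:np.hypot(*(P-v[:2]).T)-v[2],[.46,-.15,.025],loss='soft_l1',f_scale=.001)
cap=r.x[:2]; print('cap wrist',r.x)
# holes: dark centroid refine
g=im.sum(2); H=[]
for u,v in((404,217),(196,262),(419,321)):
    w=g[v-8:v+9,u-8:u+9]; m=cv2.erode((w<150).astype(np.uint8),np.ones((5,5)));
    ys,xs=np.nonzero(m); c=(u-8+xs.mean(),v-8+ys.mean()) if len(xs) else (u,v)
    H.append(atz(f,c,.042)[:2]); print(c,H[-1])
H=np.array(H)
def res(v):
    t=v[2]+np.radians([-60,60,-120]); C=v[:2]+.125*np.c_[np.cos(t),np.sin(t)]
    return np.r_[(C-H).ravel(),v[:2]+.125*np.array([np.cos(v[2]),np.sin(v[2])])-cap]
r=least_squares(res,[.58,-.105,np.radians(200)]); print(r.x[:2],np.degrees(r.x[2]),r.fun*1e3)
for c in("scene","side"):
    F=grab_frame(c); print(c,atz(F,blob(F).mean(0),.104))
```

```text
cap wrist [ 0.4621 -0.1502  0.0239]
(np.float64(402.0943396226415), np.float64(215.72955974842768)) [ 0.4801 -0.0279]
(np.float64(195.45205479452054), np.float64(262.041095890411)) [ 0.5599 -0.2279]
(np.float64(417.97727272727275), np.float64(320.59090909090907)) [0.597  0.0195]
[ 0.5783 -0.1045] 201.59709976655594 [ 0.2775  0.9877  0.1722 -0.2651 -0.4489 -0.3516 -0.0008 -0.371 ]
scene [ 0.4631 -0.147   0.104 ]
side [ 0.4636 -0.1454  0.104 ]
```

```bash
cat >> h.py <<'E'
from scipy.optimize import least_squares
A=np.array([.5783,-.1045]); T0=np.radians(201.6)
def at(d): t=T0-np.radians(d); return A+.125*np.array([np.cos(t),np.sin(t)])
def capang(z=.106):
    f=wrist(); im=f['img'].astype(int); m=((im[...,0]>110)&(im[...,1]<60)&(im[...,2]<60)).astype(np.uint8)
    n,l,s,c=cv2.connectedComponentsWithStats(m); i=1+np.argmax(s[1:,4])
    cn=cv2.convexHull(max(cv2.findContours((l==i).astype(np.uint8),0,1)[0],key=cv2.contourArea))[:,0,:].astype(float)
    P=np.array([atz(f,p,z)[:2] for p in cn])
    r=least_squares(lambda v:np.hypot(*(P-v).T)-.024,P.mean(0),loss='soft_l1',f_scale=.001).x
    d=r-A; return r,np.hypot(*d),(np.degrees(T0-np.arctan2(d[1],d[0])))%360,f
E
python3 - <<'E'
from h import *
np.set_printoptions(precision=4,suppress=True)
p=at(0); a=-3.0
move_l([*p,.125],.12)
print('touch',move_l([*p,.095],.03,until_force=2.5),get_state()['position'])
z0=get_state()['position'][2]
print('stop',move_l([*p,z0-.018],.02,until_force=18))
s=get_state(); print(s['position'],s['contact_force'],s['clock']); z=s['position'][2]
if z0-z<.0105: raise SystemExit('not deep')
for d in range(6,55,6):
    move_l([*at(d),z],.07,rot=down(a-np.radians(d))); s=get_state()
    print(d,s['position'],s['contact_force'],s['clock'])
    if np.hypot(*s['contact_force'][:2])>10: print('ABORT');break
    if d==6: print(capang(.093)[:3])
r=capang(.093); print(r[:3]); cv2.imwrite('pics/w2.png',r[3]['img'][:,:,::-1])
E
```

```text
touch True [ 0.4619 -0.1503  0.1019]
stop True
[ 0.4625 -0.1516  0.0912] [-1.3437 -0.8994  8.097 ] 6.3667
6 [ 0.458  -0.1381  0.0917] [-1.5145  0.595   8.4003] 6.7083
(array([ 0.4583, -0.1379]), np.float64(0.12451645722222553), np.float64(6.054913185197279))
12 [ 0.4552 -0.1252  0.0917] [-0.5072  1.2811  7.9427] 7.0917
18 [ 0.4538 -0.1122  0.0917] [-0.9832  1.0861  8.0964] 7.425
24 [ 0.4537 -0.0991  0.0917] [-1.1819  0.4381  7.8076] 7.7583
30 [ 0.4549 -0.086   0.0916] [-1.1699  1.0757  9.1809] 8.0917
36 [ 0.4575 -0.0731  0.0916] [-0.4689  0.7413  8.3808] 8.425
42 [ 0.4614 -0.0606  0.0916] [-0.7118  0.3297  7.7029] 8.7583
48 [ 0.4667 -0.0485  0.0916] [-0.4664  1.5604  8.3752] 9.0917
54 [ 0.4731 -0.037   0.0916] [0.3855 0.9368 7.2475] 9.425
(array([ 0.4728, -0.0379]), np.float64(0.12478676849410006), np.float64(53.87038091150388))
```

View pics/w2.png

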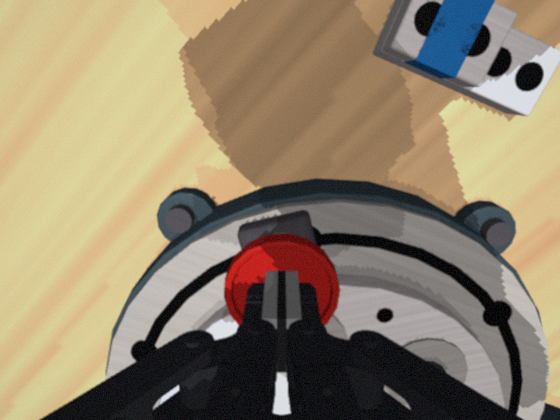

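The cap, at px (282,288), follows the fingertips and is now at 53.9°. The jaw is clear of the gripper. Next I finish the turn to 60° and release.

Run:
```python
from h import *
np.set_printoptions(precision=4,suppress=True)
a=-3.0; z=get_state()['position'][2]; rot=down(a-np.radians(60))
move_l([*at(60),z],.04,rot=rot); r=capang(.093); print(r[:3])
for dz in(.002,.004,.006,.008,.011,.014):
    move_l([*at(60),z+dz],.03); s=get_state(); print(dz,s['position'],s['contact_force'])
move_l([*at(60),.16],.1); move_l([*at(60),.25],.2)
r=capang(.106); print(r[:3],get_state()['clock']); cv2.imwrite('pics/w3.png',r[3]['img'][:,:,::-1])
f=grab_frame('side'); cv2.imwrite('pics/s3.png',cv2.resize(f['img'][100:260,180:400,::-1],None,fx=3.5,fy=3.5,interpolation=2))
```

```text
(array([ 0.4803, -0.0274]), np.float64(0.12467544359890308), np.float64(59.78591192485055))
0.002 [ 0.4804 -0.0266  0.0939] [-0.5984  2.2631  6.9975]
0.004 [ 0.4804 -0.0267  0.0959] [-1.0148  0.3097  5.9916]
0.006 [ 0.4803 -0.0267  0.0978] [-0.3201  0.2783  4.9307]
0.008 [ 0.4806 -0.0264  0.0999] [-0.7676  1.8495  5.6189]
0.011 [ 0.4803 -0.0264  0.1028] [-0.1026  2.3052  5.0308]
0.014 [ 0.4801 -0.0272  0.1054] [-0.1251 -0.1817  0.1146]
(array([ 0.4805, -0.0268]), np.float64(0.1248657422811227), np.float64(60.07405597343635)) 12.8417
```

View pics/s3.png

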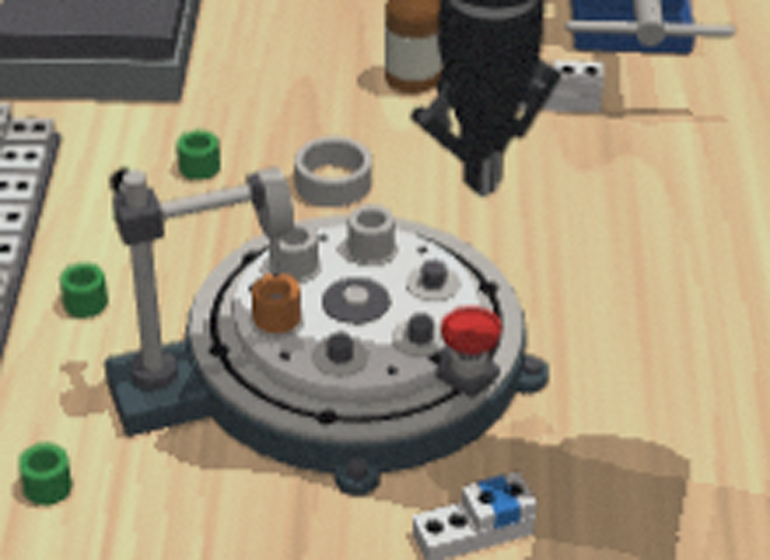

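The bronze bushing, at crop px (276,303), now sits under the gauge where the steel one was. The plunger pushed back with 4–5 N right up to its rest height and is fully up at 60.1°.

```bash
python3 -c "
from cell import *
print(sign_off())"
```

```text
the job is handed in; nothing more can be done
None
```

I turned the table clockwise by one hole, the bronze bushing is under the dial gauge and the plunger has sprung fully up into the new hole; the job was handed in at about 13 s of the 32 s allowed, and the call returned no verdict.

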